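# Hang the washed splash guards nested on the drying hook

## Robot

A 7-joint arm with a two-finger parallel gripper is mounted at the origin on the work surface. World frame = base frame: x ahead of the robot, y to its left, z up, the work surface at z = 0. Lengths are in m, angles in rad, forces in N, time in s.
With the tool pointing down it reaches from about 0.425 to 0.925 m from the base axis. Payload 6.8 kg.
Tool frame: the origin (TCP) lies between the finger pads; the fingertips stand r.tcp_to_tips ahead of it and the grasp point (between the pads) lies 3 mm ahead of it (r.tcp_to_tips is the distance from the TCP to the fingertips, in m); z points along the fingers, y is the line along which they close (so a half turn about z gives the same grasp; the last joint's range is limited). The gripper opens to 85 mm and grips with 20 to 120 N. Pads are 22 mm wide; open, the fingers measure 114 mm over their backs; the gripper's body (76 mm by 85 mm) begins 54 mm behind the grasp point. The pads swing forward as they close: fully open they stand 13 mm farther back than shut.
Start: joints at [-1.325, 0.477, 0.022, 1.555, -0.011, 1.109, -0.083], TCP at [0.234, 0.633, 0.253] pointing down, gripper open.
Joint ranges: [-2.96, 2.96], [-0.34, 2.1], [-1.41, 1.46], [0.24, 2.44], [-1.37, 4.51], [0.17, 1.92], [-2.96, 2.96]. Speed limits (rad/s): [2.39, 2.39, 3.14, 3.14, 3.14, 3.14, 3.14].

## Interface

Orientations are given as a rotation vector (axis times angle).
In Python, from bench import r gives the robot as it stands. The module is installed in compiled form; this text tells all that it offers.
- The arm moves only by the tool step_arm, never from a script. Its argument "moves" is a list of rows, each an object of numbers: "rx", "ry", "rz": the turn, a rotation vector about the tool's x, y, z in degrees; "dx", "dy", "dz": the shift along the tool's x, y, z in mm; "gripper": the opening, from -1 (shut) to 1 (fully open). In form: [{"rx": .., "ry": .., "rz": .., "dx": .., "dy": .., "dz": .., "gripper": ..}, ...]. A call has 1 to 20 rows; each row shifts and turns the commanded pose from where the row before left it, along the tool's axes as they then stand; what a row does not reach is not made up. A row lasts 1/8 s, in which the tool goes at most 62.5 mm and 10.7 degrees, less where a joint would pass 70% of its speed; a pose out of reach is approached as far as the arm can. A call is refused whole if a number of a shift passes 62.5 or a number of a turn 10.7, either way. A call with a gripper value outside its range is refused whole. The fingers move at their own pace and stop on an object; "grip_force" is the grip in N (left out, the last holds). Time passes only in rows, so rows that do not move let the fingers close. It gives the time, the measured TCP pose, the force, the opening and the grip force at its end, in the units of the state.
- r.get_obs(): the state, without advancing time (a new reading comes with each control period).
- r.grab_frame(name): name is "side" or "top"; returns the picture (384x512x3 uint8, blue, green, red); there is no depth.
- r.camera_info(name): a dict with "mtx" (3x3 intrinsics, pixels), "rvec" (rotation vector, rad) and "tvec" (3), from world to camera coordinates, as OpenCV has them. Camera axes: x right, y down, z forward; pixel columns grow to the right and rows downward; lengths in m; the calibration is good to about 2 mm. A picture is of the moment at which its call begins. camera_info takes no time and is no camera call.
- r.hand_in(): hands the job in; it is judged then, once.
The state is a dict: "clock": time; "joints": joint angles; "qvel": joint speeds; "tau": joint torques, N m; "tcp_pos": TCP position; "orientation": TCP orientation; "contact_force": force on the tool from outside, world axes, zero at the start; "moment": the same for the moment, N m; "grip_width": finger opening in m; "gripper_force": force on a finger pad.
Only numpy, scipy, OpenCV 4.12 (cv2) and the standard library are available. Lean on these libraries where they do the work, as an engineer would, in place of code of your own. Each camera call takes 0.05 s, during which the arm holds its last target. There are 200 camera calls.

## Task

Hang the three washed splash guards by their eyes on the one hook of the drying stand: first the large blue one close to the post, then the medium teal one, then the small amber one, all with their wings pointing away from the post, and each well inside the wings of the one hung before it. Set each well back, its back plate close to the plate (or post) behind it, let them hang still, and leave the other things on the table where they are.

Things in the scene. Friction and masses are not known exactly. Their poses are not given: they have to be found in the camera images.
- large_mid (a point): Middle of the large splash guard, dark blue plastic, a U-shaped shield standing upright, 182 mm tall with eye and tab. Back plate 120 mm wide (x), 6 thick (y), 96 high; at each side edge a wing 50 mm deep, 4 thick, reaching to +y. Point: 91 mm above the underside, mid-width and mid-thickness of the back plate; eye and tab are straight above. x along the width, z up.
- large_eye (a point): Highest point of the large guard's eye, 140 mm above its underside; rests on the hook. Axes as point large_mid. The eye stands on the back plate, in its plane: opening 38 mm wide, 44 mm high in the middle, bottom = top edge of the back plate, top a shallow inverted V that centres on the hook; frame 54 mm wide outside.
- large: The large guard, origin at its underside below the middle of the back plate. Above its eye is a gripping tab with white upper rim, 22 mm wide (x), 8 mm thick (y), free from 148 to 182 mm above the underside. Gripped across the tab's width it can be hung and let go with the fingers clear of guards already hung; larger guards have narrower tabs.
- medium_mid (a point): Middle of the medium splash guard, teal plastic, a U-shaped shield standing upright, 170 mm tall with eye and tab. Back plate 96 mm wide (x), 6 thick (y), 84 high; at each side edge a wing 50 mm deep, 4 thick, reaching to +y. Point: 85 mm above the underside, mid-width and mid-thickness of the back plate; eye and tab are straight above. x along the width, z up.
- medium_eye (a point): Highest point of the medium guard's eye, 128 mm above its underside; rests on the hook. Axes as point medium_mid. The eye stands on the back plate, in its plane: opening 38 mm wide, 44 mm high in the middle, bottom = top edge of the back plate, top a shallow inverted V that centres on the hook; frame 54 mm wide outside.
- medium: The medium guard, origin at its underside below the middle of the back plate. Above its eye is a gripping tab with white upper rim, 30 mm wide (x), 8 mm thick (y), free from 136 to 170 mm above the underside. Gripped across the tab's width it can be hung and let go with the fingers clear of guards already hung; larger guards have narrower tabs.
- small_mid (a point): Middle of the small splash guard, amber yellow plastic, a U-shaped shield standing upright, 158 mm tall with eye and tab. Back plate 72 mm wide (x), 6 thick (y), 72 high; at each side edge a wing 50 mm deep, 4 thick, reaching to +y. Point: 79 mm above the underside, mid-width and mid-thickness of the back plate; eye and tab are straight above. x along the width, z up.
- small_eye (a point): Highest point of the small guard's eye, 116 mm above its underside; rests on the hook. Axes as point small_mid. The eye stands on the back plate, in its plane: opening 38 mm wide, 44 mm high in the middle, bottom = top edge of the back plate, top a shallow inverted V that centres on the hook; frame 54 mm wide outside.
- small: The small guard, origin at its underside below the middle of the back plate. Above its eye is a gripping tab with white upper rim, 38 mm wide (x), 8 mm thick (y), free from 124 to 158 mm above the underside. Gripped across the tab's width it can be hung and let go with the fingers clear of guards already hung; larger guards have narrower tabs.
- hook_root (a point): Root of the fixed drying stand's hook, on its axis at the post's front face, 175 mm above the table. y points out along the hook, z up. Steel rod 12 mm thick, rising 6 mm over 88 mm, then turned up to its tip. Grey post 60 mm wide, blue cap ending 10 mm above this point. White base 160 by 190 mm, 8 mm high (side rims 16), 60 mm behind to 130 mm in front of the post's face.
- hook_tip (a point): Centre of the hook's rounded upturned end (radius 6 mm): 96 mm out from the root along y and 16 mm above it. Axes as those of the root. The space in front of the tip is free.
- wash_bottle: White bottle with a blue cap, 68 mm thick, 180 mm tall; bystander, origin at its underside.
- reagent_jar: Amber glass jar with a black lid, 70 mm thick, 110 mm tall; bystander, origin at its underside.
- beaker: White beaker, 70 mm wide, 90 mm tall; bystander, origin at its underside.
- dish: Low blue dish, 90 mm wide, 18 mm tall; bystander, origin at its underside.
- spatula: Spatula 180 mm long lying on the table; bystander, origin at its underside.
Not all that is in view belongs to the job. Leave any pink or red look-alike of the medium alone.

How it is judged:
On the way, in this order (a step that is already met when the one before it is completed fails the run):
1. the large guard hangs on the hook, let go and at rest, its back plate near the post (x of large_eye in the frame of hook_root between -0.015 and 0.015 m and z of large_eye in the frame of hook_root between -0.002 and 0.022 m and angle between large_eye's own z axis and vertical below 0.3 rad and angle between the y axis of large_eye and the y axis of hook_root, either way round below 0.35 rad and y of large_eye in the frame of hook_root between 0 and 0.03 m and contact force between large and the fingers below 0.1 N and linear speed of large below 0.03 m/s), for 0.2 s.
2. the medium guard hangs on the hook, let go and at rest, nested inside the large one (x of large_eye in the frame of hook_root between -0.015 and 0.015 m and z of large_eye in the frame of hook_root between -0.002 and 0.022 m and angle between each of large_eye, medium_eye's own z axis and vertical below 0.3 rad and angle between the y axis of each of large_eye, medium_eye and the y axis of hook_root, either way round below 0.35 rad and y of large_eye in the frame of hook_root between 0 and 0.03 m and x of medium_eye in the frame of hook_root between -0.015 and 0.015 m and z of medium_eye in the frame of hook_root between -0.002 and 0.022 m and y of medium_eye in the frame of large_eye between 0 and 0.03 m and contact force between medium and the fingers below 0.1 N and linear speed of medium below 0.03 m/s), for 0.2 s.
3. the small guard hangs on the hook, let go and at rest, nested inside the medium one (x of large_eye in the frame of hook_root between -0.015 and 0.015 m and z of large_eye in the frame of hook_root between -0.002 and 0.022 m and angle between each of large_eye, medium_eye, small_eye's own z axis and vertical below 0.3 rad and angle between the y axis of each of large_eye, medium_eye, small_eye and the y axis of hook_root, either way round below 0.35 rad and y of large_eye in the frame of hook_root between 0 and 0.03 m and x of medium_eye in the frame of hook_root between -0.015 and 0.015 m and z of medium_eye in the frame of hook_root between -0.002 and 0.022 m and y of medium_eye in the frame of large_eye between 0 and 0.03 m and x of small_eye in the frame of hook_root between -0.015 and 0.015 m and z of small_eye in the frame of hook_root between -0.002 and 0.022 m and y of small_eye in the frame of medium_eye between 0 and 0.03 m and contact force between small and the fingers below 0.1 N and linear speed of small below 0.03 m/s), for 0.2 s.
At the end, for the whole second after the job is handed in: All three guards hang still and untouched on the hook, upright within 0.3 rad, in line within 0.35 rad, wings outward. Each eye top is within 15 mm sideways of the hook, -2 to 22 mm above its root, and less than 30 mm in front of the post (large), the large (medium) or the medium (small) (all of step 3 and contact force between each of large, medium and the fingers below 0.1 N and linear speed of each of large, medium below 0.03 m/s).
It fails at once if one of the five other things on the table is shoved more than 40 mm (distance of any of wash_bottle, reagent_jar, beaker, dish, spatula from where it was at the start of the episode above 0.04 m).
It also fails if it takes over 72 s, if anything falls off the work surface, if the arm or the gripper's body presses on something with over 40 N, if the wrist force passes 120 N, or if a joint passes its speed limit or range.

## Working session

There is one attempt and no reset: what is moved stays moved. The work goes in short steps, Python scripts to look and compute and a tool call to move; the robot and the scene stay as the last step left them, time stands still between calls to the robot, and variables do not carry over. Pictures are saved under pics/ and viewed, at most 10 in all, crops included, and the job is handed in when it is done.

Besides the shell and the picture viewer there is one more tool, called after "Emit:" in YAML: its name, and indented under it one key for each argument. step_arm: Moves the arm, as the interface text tells. Its arguments: {"type":"object","properties":{"moves":{"type":"array","items":{"type":"object","properties":{"rx":{"type":"number"},"ry":{"type":"number"},"rz":{"type":"number"},"dx":{"type":"number"},"dy":{"type":"number"},"dz":{"type":"number"},"gripper":{"type":"number"}}}},"grip_force":{"type":"number"}},"required":["moves"]}

```bash
mkdir -p pics; python3 - <<'E'
from bench import r
import cv2,numpy as np
for n in ("side","top"):
    im=r.grab_frame(n); cv2.imwrite(f"pics/{n}0.png",cv2.resize(im,(800,600),interpolation=cv2.INTER_CUBIC)); cv2.imwrite(f"pics/{n}0raw.png",im)
    c=r.camera_info(n); R=cv2.Rodrigues(np.array(c["rvec"]))[0]; print(n,c["mtx"],(-R.T@np.array(c["tvec"]).ravel()),R[2])
o=r.get_obs();print(o, r.tcp_to_tips)
E
```

```text
side [[434.08454533   0.         253.56357876]
 [  0.         434.08454533 188.38367438]
 [  0.           0.           1.        ]] [0.19994023 0.85665038 1.22538417] [ 0.20055142 -0.6039323  -0.77139154]
top [[381.54637723   0.         246.00412673]
 [  0.         381.54637723 196.51941012]
 [  0.           0.           1.        ]] [0.33077609 0.00441443 1.11153608] [ 0.1734024   0.03452302 -0.98424579]
{'clock': 0.1, 'joints': array([-1.32506192,  0.47771231,  0.02235359,  1.55634914, -0.01151926,
        1.10930106, -0.08310621]), 'qvel': array([ 0.00119096, -0.00180611, -0.00090894, -0.00236968, -0.00111762,
       -0.00095598,  0.00070646]), 'tau': array([ 4.22593599e-03, -5.97763789e+01,  1.61361180e+00, -2.81952453e+01,
        1.28676192e-02,  5.00307462e-03,  2.39227074e-05]), 'tcp_pos': array([0.23372246, 0.63271428, 0.25242801]), 'orientation': array([-5.52881406e-01, -3.09237290e+00,  2.56262155e-03]), 'contact_force': array([-0.53682417, -0.03913779, -0.64545093]), 'moment': array([-0.02974874,  0.04569287,  0.01859028]), 'gripper_force': 0.0, 'grip_width': 0.08568204454834331} 0.022
```

View pics/side0.png

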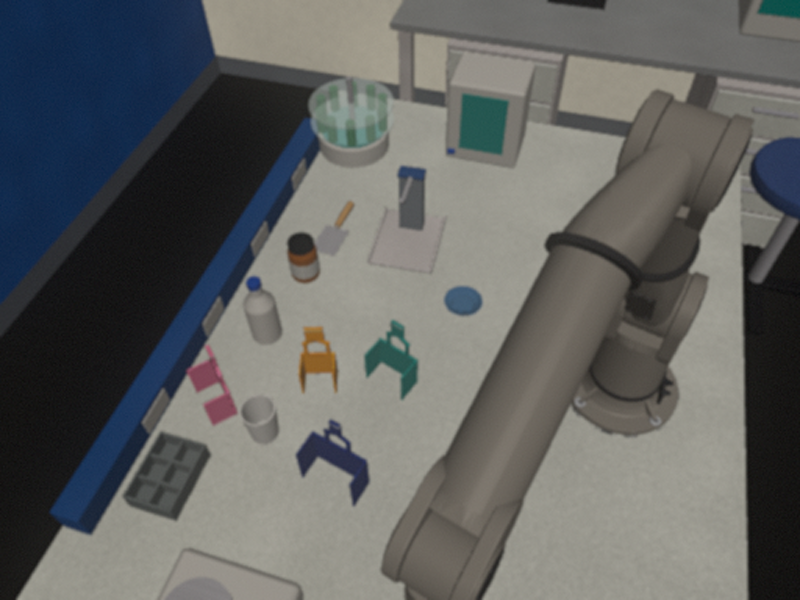

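View pics/top0.png

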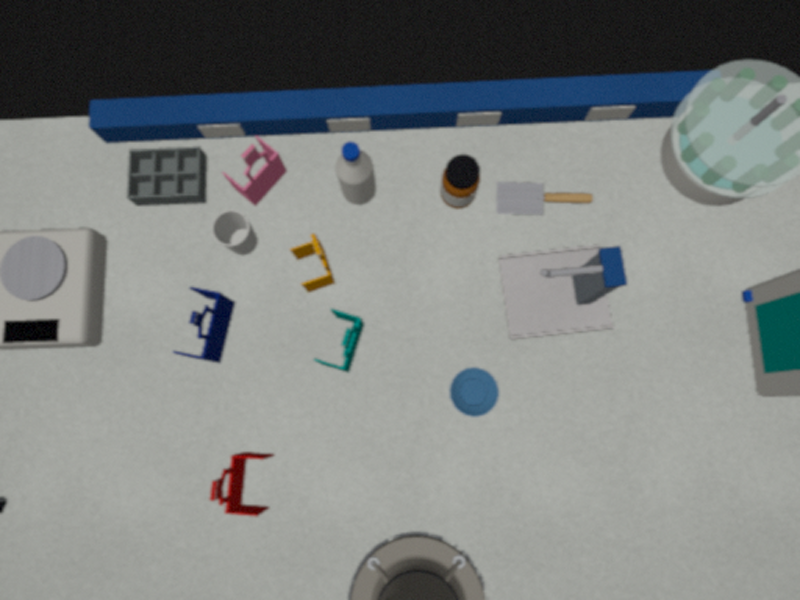

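The top view shows two look-alikes: pink at (255,170) and red at (240,485), both off-limits. The blue guard at (218,325), teal at (345,340) and amber at (317,265) match the description, and I'll confirm them in enlarged crops. The hook runs from the post at (600,270) to a tip near (545,272).

```bash
python3 - <<'E'
import cv2,numpy as np
t=cv2.imread("pics/top0raw.png");s=cv2.imread("pics/side0raw.png")
def crop(im,x0,y0,w,h,k,step=10):
    c=cv2.resize(im[y0:y0+h,x0:x0+w],None,fx=k,fy=k,interpolation=cv2.INTER_CUBIC)
    c=cv2.convertScaleAbs(c,alpha=1.3,beta=15)
    for x in range(x0,x0+w,step):
        cv2.line(c,((x-x0)*k,0),((x-x0)*k,4),(0,0,255),1); cv2.putText(c,str(x),((x-x0)*k,14),0,.35,(0,0,255),1)
    for y in range(y0+step,y0+h,step):
        cv2.line(c,(0,(y-y0)*k),(4,(y-y0)*k),(0,0,255),1); cv2.putText(c,str(y),(5,(y-y0)*k+4),0,.35,(0,0,255),1)
    return c
cv2.imwrite("pics/c_top.png",crop(t,105,145,132,98,6))
cv2.imwrite("pics/c_side.png",crop(s,180,200,100,120,5))
a=crop(t,315,145,95,75,8); cv2.imwrite("pics/c_hook.png",a)
cv2.imwrite("pics/c_hooks.png",crop(s,230,100,60,75,8))
E
```

```text
(no output)
```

View pics/c_top.png

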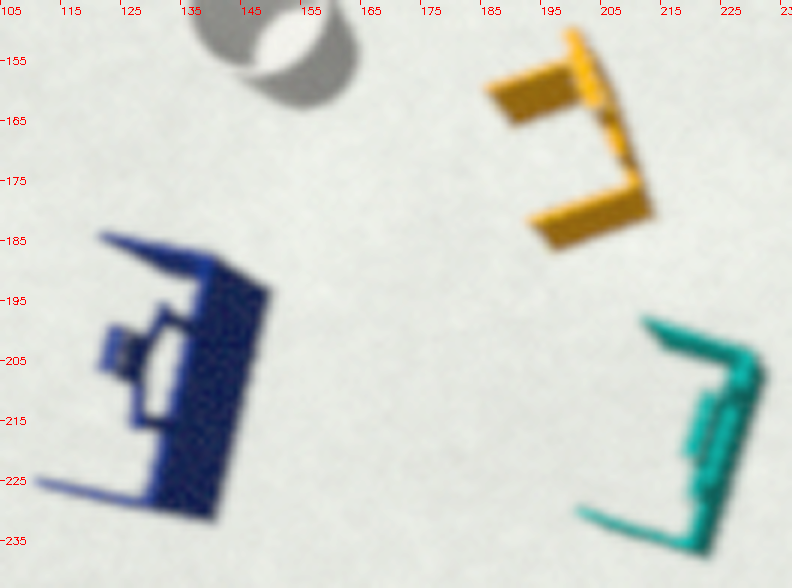

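View pics/c_side.png

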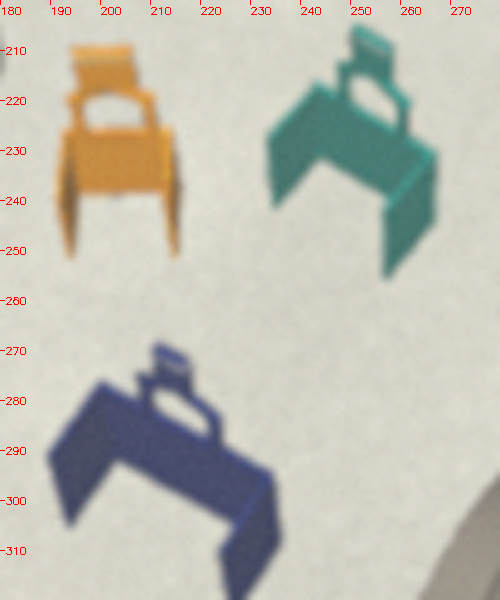

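View pics/c_hook.png

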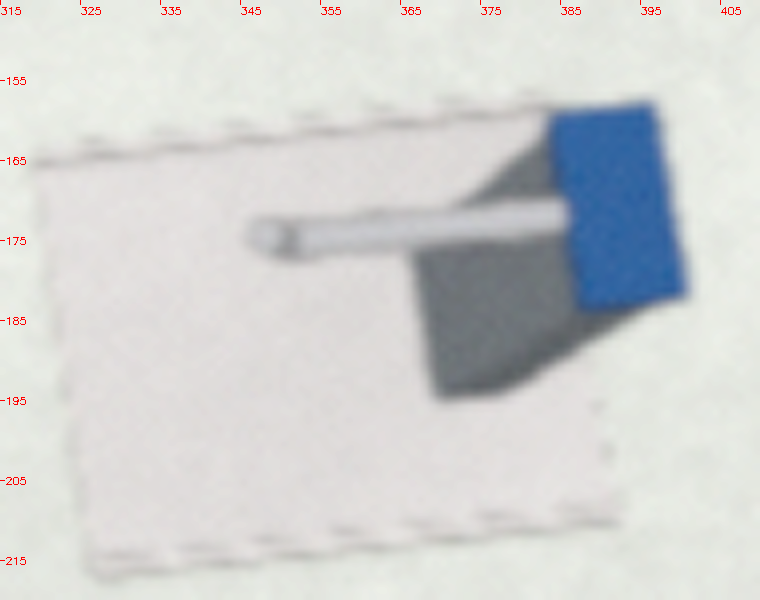

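View pics/c_hooks.png

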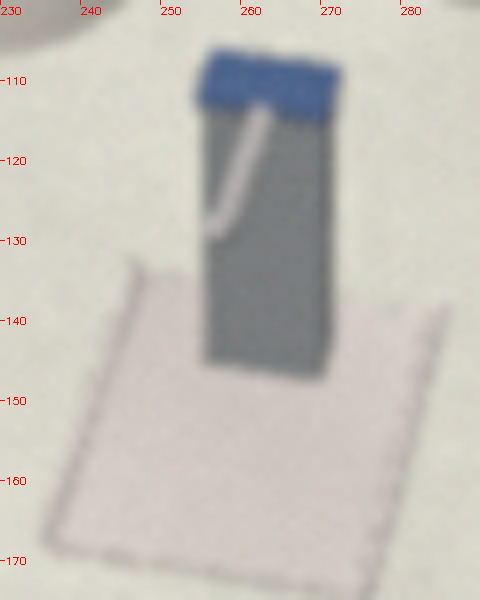

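The crops confirm blue (large), teal (medium) and amber (small) by size and colour, all with their wings towards image left (+y). The tabs are at about raw (123,203), (221,215) and (202,156) in the top view, and the hook tip is at raw (348,174). Next I fit the poses.

```bash
cat > h.py <<'E'
import cv2,numpy as np
from bench import r
from scipy.optimize import least_squares
C={n:r.camera_info(n) for n in("side","top")}
def proj(n,P):
    c=C[n]; return cv2.projectPoints(np.float64(P).reshape(-1,1,3),np.float64(c["rvec"]),np.float64(c["tvec"]),np.float64(c["mtx"]),None)[0][:,0]
def world(p,L):
    L=np.float64(L)/1000; c,s=np.cos(p[2]),np.sin(p[2])
    return np.c_[p[0]+c*L[:,0]-s*L[:,1],p[1]+s*L[:,0]+c*L[:,1],L[:,2]]
def fit(obs,p0):
    # obs: {cam:(k,x0,y0,[(u,v,(x,y,z)mm),..])}
    def f(p):
        e=[]
        for n,(k,x0,y0,l) in obs.items():
            uv=np.array([[(a[0]+.5)/k-.5+x0,(a[1]+.5)/k-.5+y0] for a in l])
            e.append(proj(n,world(p,[a[2] for a in l]))-uv)
        return np.concatenate(e).ravel()
    s=least_squares(f,p0,loss="soft_l1",f_scale=.7); 
    print("pose",np.round(s.x[:2]*1000,1),"yaw deg",round(np.degrees(s.x[2]),2)); print(np.round(f(s.x).reshape(-1,2),1).tolist()); return s.x
E
cat > m.py <<'E'
from h import *
T=(6,105,145);S=(5,180,200);w=53-3
fit({"top":(*T,[(270,290,(60,-3,0)),(214,521,(-60,-3,0)),(100,236,(60,w,96)),(36,481,(-60,w,96)),(106,348,(0,0,182))]),
 "side":(*S,[(100,382,(60,0,96)),(272,473,(-60,0,96)),(48,456,(60,w,96)),(220,553,(-60,w,96)),(70,525,(60,w,0)),(172,350,(0,0,182))])},[.5,.3,0])
fit({"top":(*T,[(765,372,(48,-3,0)),(708,555,(-48,-3,0)),(642,318,(48,w,84)),(576,510,(-48,w,84)),(699,424,(0,0,170))]),
 "side":(*S,[(318,83,(48,0,84)),(435,155,(-48,0,84)),(268,137,(48,w,84)),(385,208,(-48,w,84)),(274,206,(48,w,0)),(386,278,(-48,w,0)),(375,35,(0,0,170))])},[.5,.1,0])
fit({"top":(*T,[(487,90,(36,w,72)),(530,220,(-36,w,72)),(652,215,(-36,-3,0)),(642,180,(-36,-3,72)),(512,125,(36,w,0)),(556,250,(-36,w,0))]),
 "side":(*S,[(62,130,(36,0,72)),(173,130,(-36,0,72)),(70,257,(36,w,0)),(175,257,(-36,w,0)),(103,48,(0,0,158))])},[.6,.2,0])
fit({"top":(8,315,145,[(265,236,(0,96,191)),(553,113,(30,0,185)),(580,308,(-30,0,185)),(687,296,(-30,-40,185)),(437,398,(-30,0,8)),(40,163,(80,130,16)),(92,577,(-80,130,16)),(618,522,(-80,-60,16))]),
 "side":(8,230,100,[(213,228,(0,96,191)),(205,362,(30,0,8)),(325,377,(-30,0,8)),(50,545,(80,130,16)),(370,598,(-80,130,16))])},[.6,-.3,0])
E
python3 m.py
```

```text
pose [489.9 346.4] yaw deg -13.1
[[0.7, 0.1], [0.3, 0.9], [0.6, -0.8], [0.1, 0.9], [0.3, 0.2], [-0.8, 0.4], [0.0, 1.3], [-0.4, -0.6], [0.8, -0.0], [-0.6, 0.1], [-0.5, 1.4]]
pose [452.  101.4] yaw deg -19.63
[[1.0, 0.6], [0.2, 1.2], [1.0, -0.7], [0.6, 0.6], [-0.2, -0.2], [-0.9, 0.1], [-0.2, 0.3], [-0.5, -0.4], [0.3, 0.5], [-0.3, 0.2], [0.4, 0.6], [-0.9, 0.7]]
pose [610.7 150. ] yaw deg 17.36
[[0.0, -1.3], [0.5, 0.4], [1.2, 0.5], [-0.2, 0.9], [0.5, -0.7], [0.4, 0.5], [-0.4, 0.6], [-0.3, 0.3], [-0.6, 0.3], [0.4, 0.0], [-0.5, 0.9]]
pose [ 545.4 -308.8] yaw deg 3.97
[[-0.4, 0.4], [0.1, 0.5], [0.7, -0.2], [3.8, -0.4], [-1.3, 1.2], [-0.9, -2.0], [-0.1, 0.1], [0.6, 0.2], [0.2, 0.7], [-0.2, 1.0], [-0.3, 1.4], [-1.5, -1.5], [0.1, -1.4]]
```

```bash
cat > go.py <<'E'
import sys,numpy as np
from bench import r
from scipy.spatial.transform import Rotation as Ro
# go.py x y z(mm) yawdeg(of tool y = guard x): needed turn, and shift in tool axes before/after the turn
x,y,z,yaw=map(float,sys.argv[1:5])
o=r.get_obs(); R=Ro.from_rotvec(o["orientation"]); c,s=np.cos(np.radians(yaw)),np.sin(np.radians(yaw))
G=Ro.from_matrix(np.array([[-s,c,0],[c,s,0],[0,0,-1]]).T.T) 
d=np.array([x,y,z])-o["tcp_pos"]*1000
print("turn",(R.inv()*G).as_rotvec(degrees=True).round(1),"shift now",R.inv().apply(d).round(1),"after turn",G.inv().apply(d).round(1))
print("t",o["clock"],"j",o["joints"].round(2),"F",o["contact_force"].round(1),"w",round(o["grip_width"]*1000,1),o["gripper_force"])
E
python3 go.py 490 346.5 230 -13.1
```

```text
turn [-0.1  0.1 82.8] shift now [-339.6 -179.6   22.8] after turn [-220.7  314.5   22.4]
t 0.1 j [-1.33  0.48  0.02  1.56 -0.01  1.11 -0.08] F [-0.5 -0.  -0.6] w 85.7 0.0
```

Emit:
step_arm:
  moves:
    - {"rz": 10.35}
    - {"rz": 10.35}
    - {"rz": 10.35}
    - {"rz": 10.35}
    - {"rz": 10.35}
    - {"rz": 10.35}
    - {"rz": 10.35}
    - {"rz": 10.35}
    - {"dx": -30, "dy": 42, "gripper": 1}
    - {"dx": -30, "dy": 42}
    - {"dx": -30, "dy": 42}
    - {"dx": -30, "dy": 42}
    - {"dx": -30, "dy": 42}
    - {"dx": -30, "dy": 42}
    - {}
  grip_force: 70

```text
invalid input at $.moves[0]: expected keys rx, ry, rz, dx, dy, dz, gripper
```

```bash
python3 go.py 490 346.5 174 -13.1
```

```text
turn [-0.1  0.1 82.8] shift now [-339.6 -179.6   78.8] after turn [-220.7  314.5   78.4]
t 0.1 j [-1.33  0.48  0.02  1.56 -0.01  1.11 -0.08] F [-0.5 -0.  -0.6] w 85.7 0.0
```

Emit:
step_arm:
  moves:
    - {"rx": 0, "ry": 0, "rz": 10.35, "dx": 0, "dy": 0, "dz": 0, "gripper": 1}
    - {"rx": 0, "ry": 0, "rz": 10.35, "dx": 0, "dy": 0, "dz": 0, "gripper": 1}
    - {"rx": 0, "ry": 0, "rz": 10.35, "dx": 0, "dy": 0, "dz": 0, "gripper": 1}
    - {"rx": 0, "ry": 0, "rz": 10.35, "dx": 0, "dy": 0, "dz": 0, "gripper": 1}
    - {"rx": 0, "ry": 0, "rz": 10.35, "dx": 0, "dy": 0, "dz": 0, "gripper": 1}
    - {"rx": 0, "ry": 0, "rz": 10.35, "dx": 0, "dy": 0, "dz": 0, "gripper": 1}
    - {"rx": 0, "ry": 0, "rz": 10.35, "dx": 0, "dy": 0, "dz": 0, "gripper": 1}
    - {"rx": 0, "ry": 0, "rz": 10.35, "dx": 0, "dy": 0, "dz": 0, "gripper": 1}
    - {"rx": 0, "ry": 0, "rz": 0, "dx": -30, "dy": 42, "dz": 0, "gripper": 1}
    - {"rx": 0, "ry": 0, "rz": 0, "dx": -30, "dy": 42, "dz": 0, "gripper": 1}
    - {"rx": 0, "ry": 0, "rz": 0, "dx": -30, "dy": 42, "dz": 0, "gripper": 1}
    - {"rx": 0, "ry": 0, "rz": 0, "dx": -30, "dy": 42, "dz": 0, "gripper": 1}
    - {"rx": 0, "ry": 0, "rz": 0, "dx": -30, "dy": 42, "dz": 0, "gripper": 1}
    - {"rx": 0, "ry": 0, "rz": 0, "dx": 0, "dy": 0, "dz": 0, "gripper": 1}
  grip_force: 70

```text
clock: 1.85
tcp_pos: [0.4083, 0.4348, 0.2534]
orientation: [2.466, 1.942, -0.0]
contact_force: [-0.2, 1.0, 0.5]
grip_width: 0.0853
gripper_force: 0.0
```

```bash
python3 go.py 490 346.5 174 -13.1
```

```text
turn [ 0.1  0.1 -0.5] shift now [-66.6 100.   79.7] after turn [-67.5  99.6  79.4]
t 1.85 j [-1.24  0.36  0.41  1.77 -0.16  1.04 -1.01] F [-0.2  1.   0.5] w 85.3 0.0
```

Emit:
step_arm:
  moves:
    - {"rx": 0, "ry": 0, "rz": 0, "dx": -33, "dy": 50, "dz": 0, "gripper": 1}
    - {"rx": 0, "ry": 0, "rz": 0, "dx": -33.5, "dy": 50, "dz": 0, "gripper": 1}
    - {"rx": 0, "ry": 0, "rz": -0.5, "dx": 0, "dy": 0, "dz": 10, "gripper": 1}
    - {"rx": 0, "ry": 0, "rz": 0, "dx": 0, "dy": 0, "dz": 20, "gripper": 1}
    - {"rx": 0, "ry": 0, "rz": 0, "dx": 0, "dy": 0, "dz": 0, "gripper": 1}

```text
clock: 2.48
tcp_pos: [0.4849, 0.3529, 0.2215]
orientation: [-2.449, -1.967, 0.006]
contact_force: [0.1, -0.3, 0.1]
grip_width: 0.0855
gripper_force: 0.0
```

```bash
python3 go.py 490 346.5 174 -13.1; python3 - <<'E'
from h import *
a=r.grab_frame("side");b=r.grab_frame("top")
f=lambda im,x,y:cv2.resize(im[y:y+95,x:x+95],None,fx=4.2,fy=4.2,interpolation=2)
cv2.imwrite("pics/near1.png",np.hstack([f(a,170,240),f(b,80,155)]))
E
```

```text
turn [-0.2  0.2  0.6] shift now [-5.   6.5 47.5] after turn [-5.1  6.4 47.5]
t 2.475 j [-1.06  0.41  0.43  1.79 -0.2   0.98 -0.77] F [ 0.1 -0.3  0.1] w 85.5 0.0
```

View pics/near1.png

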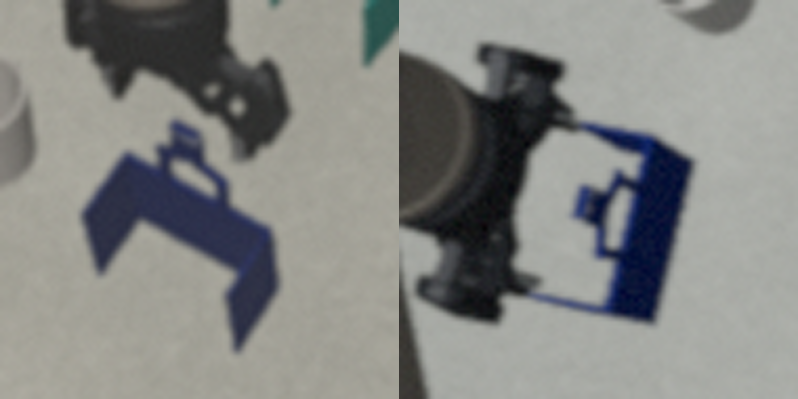

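The fingers straddle the blue tab in both views (side (187,135), top (590,203) in this crop). I move down onto it and grip.

Emit:
step_arm:
  moves:
    - {"rx": 0, "ry": 0, "rz": 0.6, "dx": -5, "dy": 6.5, "dz": 0, "gripper": 1}
    - {"rx": 0, "ry": 0, "rz": 0, "dx": 0, "dy": 0, "dz": 15, "gripper": 1}
    - {"rx": 0, "ry": 0, "rz": 0, "dx": 0, "dy": 0, "dz": 16, "gripper": 1}
    - {"rx": 0, "ry": 0, "rz": 0, "dx": 0, "dy": 0, "dz": 15, "gripper": 0.2}
    - {"rx": 0, "ry": 0, "rz": 0, "dx": 0, "dy": 0, "dz": 0, "gripper": -0.2}
    - {"rx": 0, "ry": 0, "rz": 0, "dx": 0, "dy": 0, "dz": 0, "gripper": -1}
    - {"rx": 0, "ry": 0, "rz": 0, "dx": 0, "dy": 0, "dz": 0, "gripper": -1}
    - {"rx": 0, "ry": 0, "rz": 0, "dx": 0, "dy": 0, "dz": 0, "gripper": -1}

```text
clock: 3.58
tcp_pos: [0.4922, 0.3461, 0.1778]
orientation: [-2.461, -1.952, -0.001]
contact_force: [-1.2, 0.3, 1.1]
grip_width: 0.0209
gripper_force: 68.8
```

```bash
python3 go.py 490 346.5 174 -13.1
```

```text
turn [ 0.  -0.  -0.1] shift now [-0.2 -2.3  3.8] after turn [-0.2 -2.3  3.8]
t 3.575 j [-1.03  0.46  0.41  1.83 -0.23  0.9  -0.74] F [-1.2  0.3  1.1] w 20.9 68.76890659332275
```

Emit:
step_arm:
  moves:
    - {"rx": 0, "ry": 0, "rz": 0, "dx": 0, "dy": 0, "dz": -10, "gripper": -1}
    - {"rx": 0, "ry": 0, "rz": 0, "dx": 0, "dy": 0, "dz": -25, "gripper": -1}
    - {"rx": 0, "ry": 0, "rz": 0, "dx": 0, "dy": 0, "dz": -38, "gripper": -1}
    - {"rx": 0, "ry": 0, "rz": 0, "dx": 0, "dy": 0, "dz": -38, "gripper": -1}
    - {"rx": 0, "ry": 0, "rz": 0, "dx": 0, "dy": 0, "dz": -38, "gripper": -1}
    - {"rx": 0, "ry": 0, "rz": -5.7, "dx": 0, "dy": 0, "dz": -25, "gripper": -1}
    - {"rx": 0, "ry": 0, "rz": -5.7, "dx": 0, "dy": 0, "dz": -11, "gripper": -1}
    - {"rx": 0, "ry": 0, "rz": -5.7, "dx": 0, "dy": 0, "dz": 0, "gripper": -1}
    - {"rx": 0, "ry": 0, "rz": 0, "dx": 0, "dy": 0, "dz": 0, "gripper": -1}

```text
clock: 4.7
tcp_pos: [0.4921, 0.3456, 0.3629]
orientation: [-2.145, -2.295, -0.001]
contact_force: [0.4, -0.3, -0.8]
grip_width: 0.0203
gripper_force: 68.6
```

```bash
python3 go.py 533 -129 365 4
```

```text
turn [ 0.  -0.  -0.1] shift now [-476.3    8.8   -2.3] after turn [-476.3    7.6   -2.1]
t 4.7 j [-1.04  0.28  0.42  1.62 -0.12  1.26 -0.54] F [ 0.4 -0.3 -0.8] w 20.3 68.60462307929993
```

Emit:
step_arm:
  moves:
    - {"rx": 0, "ry": 0, "rz": 0, "dx": -15, "dy": 0, "dz": 0, "gripper": -1}
    - {"rx": 0, "ry": 0, "rz": 0, "dx": -30, "dy": 0, "dz": 0, "gripper": -1}
    - {"rx": 0, "ry": 0, "rz": 0, "dx": -42, "dy": 0, "dz": 0, "gripper": -1}
    - {"rx": 0, "ry": 0, "rz": 0, "dx": -42, "dy": 1, "dz": 0, "gripper": -1}
    - {"rx": 0, "ry": 0, "rz": 0, "dx": -42, "dy": 1, "dz": 0, "gripper": -1}
    - {"rx": 0, "ry": 0, "rz": 0, "dx": -42, "dy": 1, "dz": 0, "gripper": -1}
    - {"rx": 0, "ry": 0, "rz": 0, "dx": -42, "dy": 1, "dz": 0, "gripper": -1}
    - {"rx": 0, "ry": 0, "rz": 0, "dx": -42, "dy": 1, "dz": 0, "gripper": -1}
    - {"rx": 0, "ry": 0, "rz": 0, "dx": -42, "dy": 1, "dz": 0, "gripper": -1}
    - {"rx": 0, "ry": 0, "rz": 0, "dx": -42, "dy": 1, "dz": 0, "gripper": -1}
    - {"rx": 0, "ry": 0, "rz": 0, "dx": -42, "dy": 1, "dz": 0, "gripper": -1}
    - {"rx": 0, "ry": 0, "rz": 0, "dx": -30, "dy": 0, "dz": 0, "gripper": -1}
    - {"rx": 0, "ry": 0, "rz": 0, "dx": -15, "dy": 0, "dz": 0, "gripper": -1}
    - {"rx": 0, "ry": 0, "rz": 0, "dx": 0, "dy": 0, "dz": 0, "gripper": -1}

```text
clock: 6.45
tcp_pos: [0.5313, -0.122, 0.3623]
orientation: [-2.148, -2.293, -0.0]
contact_force: [0.1, -0.1, -1.6]
grip_width: 0.0207
gripper_force: 68.6
```

```bash
python3 go.py 533 -129 246 4
```

```text
turn [-0.  -0.  -0.3] shift now [ -7.1   1.2 116.3] after turn [ -7.1   1.2 116.3]
t 6.45 j [-0.49  0.19  0.71  1.76 -0.13  1.24  0.32] F [ 0.1 -0.1 -1.6] w 20.7 68.58861923217773
```

Emit:
step_arm:
  moves:
    - {"rx": 0, "ry": 0, "rz": 0, "dx": 0, "dy": 1.2, "dz": 20, "gripper": -1}
    - {"rx": 0, "ry": 0, "rz": -0.3, "dx": 0, "dy": 0, "dz": 38, "gripper": -1}
    - {"rx": 0, "ry": 0, "rz": 0, "dx": 0, "dy": 0, "dz": 38, "gripper": -1}
    - {"rx": 0, "ry": 0, "rz": 0, "dx": 0, "dy": 0, "dz": 20, "gripper": -1}
    - {"rx": 0, "ry": 0, "rz": 0, "dx": 0, "dy": 0, "dz": 0, "gripper": -1}

```text
clock: 7.08
tcp_pos: [0.5324, -0.1186, 0.2448]
orientation: [-2.134, -2.302, 0.003]
contact_force: [0.7, -0.4, -0.8]
grip_width: 0.0206
gripper_force: 68.7
```

```bash
cat >> h.py <<'E'
def look(name,bs,bt,k=6):
    f=lambda im,b:cv2.resize(im[b[1]:b[3],b[0]:b[2]],None,fx=k,fy=k,interpolation=2)
    a,b=f(r.grab_frame("side"),bs),f(r.grab_frame("top"),bt); h=min(len(a),len(b))
    cv2.imwrite(f"pics/{name}.png",np.hstack([a[:h],b[:h]]))
E
python3 go.py 533 -129 246 4; python3 -c "
from h import *
look('near2',(215,90,280,185),(310,140,378,235))"
```

```text
turn [-0.2 -0.1  0.3] shift now [-10.4  -0.2  -1.2] after turn [-10.4  -0.1  -1.2]
t 7.075 j [-0.43  0.32  0.67  1.91 -0.23  1.    0.41] F [ 0.7 -0.4 -0.8] w 20.6 68.69776010513306
```

View pics/near2.png

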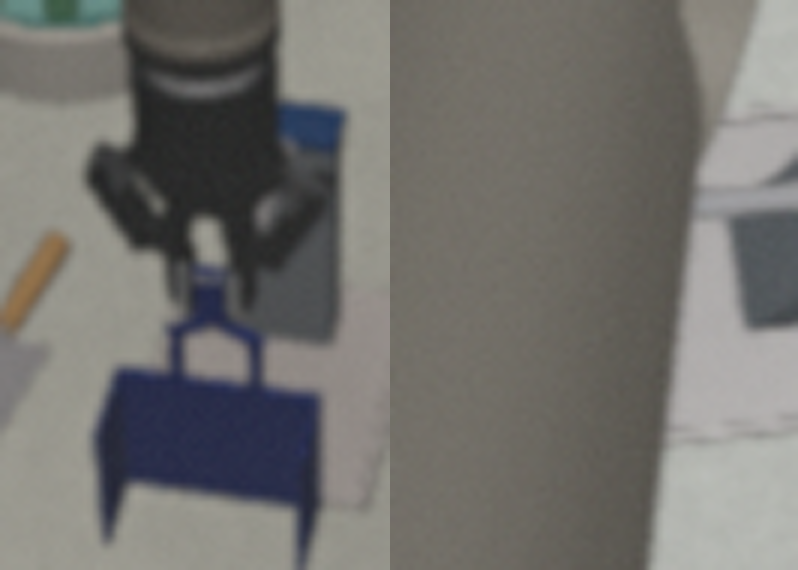

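```bash
python3 - <<'E'
from h import *
# expected eye top edge of opening, tab top ; then plate corner tops
p=(.5324,-.1186,np.radians(3.9)); print(proj("side",world(p,[(0,0,207),(0,0,249),(60,3,163),(-60,3,163)])).round(1).tolist())
print("seen",[(215+u/6,90+v/6) for u,v in[(212,330),(210,272),(118,370),(318,398)]])
E
for y in 20 8; do python3 go.py $(python3 -c "
import numpy as np;a=np.radians(3.97);print(545.4-$y*np.sin(a),-308.8+$y*np.cos(a))") 246 3.97; done
```

```text
[[249.9, 144.3], [249.6, 135.0], [232.9, 151.5], [267.3, 156.9]]
seen [(250.33333333333334, 145.0), (250.0, 135.33333333333334), (234.66666666666666, 151.66666666666666), (268.0, 156.33333333333331)]
turn [ 0.  -0.   0.3] shift now [-169.6   -2.5    0.9] after turn [-169.6   -1.5    1. ]
t 7.175 j [-0.43  0.32  0.67  1.9  -0.23  1.    0.41] F [ 0.7  0.4 -1.8] w 20.4 68.69869351387024
turn [ 0.  -0.   0.3] shift now [-181.6   -2.6    0.9] after turn [-181.6   -1.5    1. ]
t 7.175 j [-0.43  0.32  0.67  1.9  -0.23  1.    0.41] F [ 0.7  0.4 -1.8] w 20.4 68.69869351387024
```

Emit:
step_arm:
  moves:
    - {"rx": 0, "ry": 0, "rz": 0.3, "dx": -12, "dy": -1.5, "dz": 0, "gripper": -1}
    - {"rx": 0, "ry": 0, "rz": 0, "dx": -24, "dy": 0, "dz": 0, "gripper": -1}
    - {"rx": 0, "ry": 0, "rz": 0, "dx": -24, "dy": 0, "dz": 0, "gripper": -1}
    - {"rx": 0, "ry": 0, "rz": 0, "dx": -24, "dy": 0, "dz": 0, "gripper": -1}
    - {"rx": 0, "ry": 0, "rz": 0, "dx": -24, "dy": 0, "dz": 0, "gripper": -1}
    - {"rx": 0, "ry": 0, "rz": 0, "dx": -24, "dy": 0, "dz": 0, "gripper": -1}
    - {"rx": 0, "ry": 0, "rz": 0, "dx": -22, "dy": 0, "dz": 0, "gripper": -1}
    - {"rx": 0, "ry": 0, "rz": 0, "dx": -12, "dy": 0, "dz": 0, "gripper": -1}
    - {"rx": 0, "ry": 0, "rz": 0, "dx": 0, "dy": 0, "dz": 0, "gripper": -1}

```text
clock: 8.3
tcp_pos: [0.5431, -0.2872, 0.2468]
orientation: [2.145, 2.294, -0.0]
contact_force: [-0.3, 0.3, -1.6]
grip_width: 0.0206
gripper_force: 68.7
```

```bash
cat > hk.py <<'E'
import sys,numpy as np
from bench import r
o=r.get_obs();a=np.radians(3.97);d=o["tcp_pos"]*1000-[545.4,-308.8,175]
print("hook frame x,y,z",round(d[0]*np.cos(a)+d[1]*np.sin(a),1),round(-d[0]*np.sin(a)+d[1]*np.cos(a),1),round(d[2],1),"F",o["contact_force"].round(1),"w",round(o["grip_width"]*1000,1),"t",o["clock"],"rot",o["orientation"].round(3))
E
python3 hk.py
```

```text
hook frame x,y,z -0.8 21.7 71.8 F [-0.3  0.3 -1.6] w 20.6 t 8.3 rot [ 2.145  2.294 -0.   ]
```

Emit:
step_arm:
  moves:
    - {"rx": 0, "ry": 0, "rz": 0, "dx": -10, "dy": 0.5, "dz": 0, "gripper": -1}
    - {"rx": 0, "ry": 0, "rz": 0, "dx": -4, "dy": 0, "dz": 8, "gripper": -1}
    - {"rx": 0, "ry": 0, "rz": 0, "dx": 0, "dy": 0, "dz": 10, "gripper": -1}
    - {"rx": 0, "ry": 0, "rz": 0, "dx": 0, "dy": 0, "dz": 5, "gripper": -1}
    - {"rx": 0, "ry": 0, "rz": 0, "dx": 0, "dy": 0, "dz": 0, "gripper": -1}

```text
clock: 8.93
tcp_pos: [0.5447, -0.2996, 0.2227]
orientation: [-2.143, -2.296, 0.0]
contact_force: [-0.2, -0.0, -1.3]
grip_width: 0.0201
gripper_force: 68.9
```

```bash
python3 hk.py
```

```text
hook frame x,y,z -0.1 9.2 47.7 F [-0.2 -0.  -1.3] w 20.1 t 8.925 rot [-2.143 -2.296  0.   ]
```

Emit:
step_arm:
  moves:
    - {"rx": 0, "ry": 0, "rz": 0, "dx": 0, "dy": 0, "dz": 3, "gripper": -1}
    - {"rx": 0, "ry": 0, "rz": 0, "dx": 0, "dy": 0, "dz": 0.5, "gripper": -1}
    - {"rx": 0, "ry": 0, "rz": 0, "dx": 0, "dy": 0, "dz": 0, "gripper": -0.3}
    - {"rx": 0, "ry": 0, "rz": 0, "dx": 0, "dy": 0, "dz": 0, "gripper": 0}
    - {"rx": 0, "ry": 0, "rz": 0, "dx": 0, "dy": 0, "dz": 0, "gripper": 0.3}
    - {"rx": 0, "ry": 0, "rz": 0, "dx": 0, "dy": 0, "dz": 0, "gripper": 0.6}
    - {"rx": 0, "ry": 0, "rz": 0, "dx": 0, "dy": 0, "dz": 0, "gripper": 1}
    - {"rx": 0, "ry": 0, "rz": 0, "dx": 0, "dy": 0, "dz": 0, "gripper": 1}

```text
clock: 9.93
tcp_pos: [0.5447, -0.3, 0.2197]
orientation: [-2.144, -2.296, 0.0]
contact_force: [0.0, 0.0, -0.5]
grip_width: 0.0857
gripper_force: 0.0
```

```bash
python3 hk.py
```

```text
hook frame x,y,z -0.1 8.8 44.7 F [ 0.   0.  -0.5] w 85.7 t 9.925 rot [-2.144 -2.296  0.   ]
```

Emit:
step_arm:
  moves:
    - {"rx": 0, "ry": 0, "rz": 0, "dx": 0, "dy": 0, "dz": -20, "gripper": 1}
    - {"rx": 0, "ry": 0, "rz": 0, "dx": 0, "dy": 0, "dz": -35, "gripper": 1}
    - {"rx": 0, "ry": 0, "rz": 0, "dx": 0, "dy": 0, "dz": -20, "gripper": 1}
    - {"rx": 0, "ry": 0, "rz": 0, "dx": 40, "dy": 0, "dz": 0, "gripper": 1}
    - {"rx": 0, "ry": 0, "rz": 0, "dx": 50, "dy": 0, "dz": 0, "gripper": 1}
    - {"rx": 0, "ry": 0, "rz": 0, "dx": 50, "dy": 0, "dz": 0, "gripper": 1}
    - {"rx": 0, "ry": 0, "rz": 0, "dx": 50, "dy": -5, "dz": 0, "gripper": 1}
    - {"rx": 0, "ry": 0, "rz": 0, "dx": 50, "dy": -10, "dz": 0, "gripper": 1}
    - {"rx": 0, "ry": 0, "rz": 0, "dx": 40, "dy": -10, "dz": 0, "gripper": 1}
    - {"rx": 0, "ry": 0, "rz": 7.9, "dx": 0, "dy": 0, "dz": 0, "gripper": 1}
    - {"rx": 0, "ry": 0, "rz": 7.9, "dx": 0, "dy": 0, "dz": 0, "gripper": 1}
    - {"rx": 0, "ry": 0, "rz": 7.9, "dx": 0, "dy": 0, "dz": 0, "gripper": 1}
    - {"rx": 0, "ry": 0, "rz": 0, "dx": 0, "dy": 0, "dz": 0, "gripper": 1}

```text
clock: 11.55
tcp_pos: [0.501, -0.0226, 0.2959]
orientation: [2.569, 1.808, 0.002]
contact_force: [-0.5, 0.4, -0.0]
grip_width: 0.0851
gripper_force: 0.0
```

```bash
python3 go.py 452 101.4 230 -19.6; python3 - <<'E'
from h import *
look('hung1',(215,90,280,185),(310,140,378,235))
E
```

```text
turn [ 0.1 -0.1 -0.1] shift now [100.2 -88.1  65.9] after turn [100.4 -87.7  65.9]
t 11.55 j [-0.7   0.16  0.7   1.95 -0.12  1.07 -0.29] F [-0.5  0.4 -0. ] w 85.1 0.0
```

View pics/hung1.png

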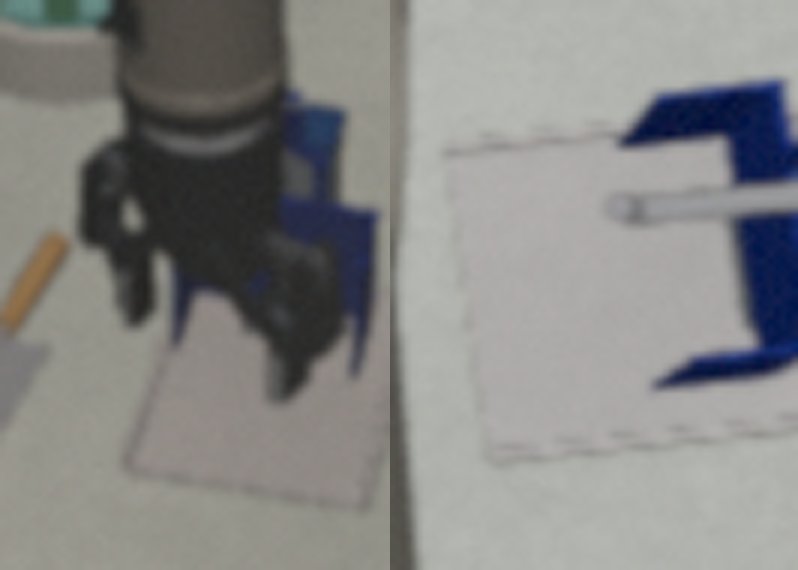

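The large guard hangs by its eye close to the post, square with the base, wings outward. Next is the teal one.

Emit:
step_arm:
  moves:
    - {"rx": 0, "ry": 0, "rz": 0, "dx": 34, "dy": -30, "dz": 0, "gripper": 1}
    - {"rx": 0, "ry": 0, "rz": 0, "dx": 34, "dy": -30, "dz": 0, "gripper": 1}
    - {"rx": 0, "ry": 0, "rz": 0, "dx": 32, "dy": -28, "dz": 20, "gripper": 1}
    - {"rx": 0, "ry": 0, "rz": 0, "dx": 0, "dy": 0, "dz": 40, "gripper": 1}
    - {"rx": 0, "ry": 0, "rz": 0, "dx": 0, "dy": 0, "dz": 10, "gripper": 1}
    - {"rx": 0, "ry": 0, "rz": 0, "dx": 0, "dy": 0, "dz": 0, "gripper": 1}

```text
clock: 12.4
tcp_pos: [0.4519, 0.1007, 0.225]
orientation: [2.57, 1.806, -0.001]
contact_force: [0.5, -0.0, 0.3]
grip_width: 0.085
gripper_force: 0.0
```

```bash
python3 go.py 452 101.4 164 -19.6
```

```text
turn [-0.   0.1 -0.2] shift now [ 0.7 -0.1 61. ] after turn [ 0.7 -0.1 61. ]
t 12.4 j [-0.88  0.17  0.6   2.1  -0.12  0.9  -0.56] F [ 0.5 -0.   0.3] w 85.0 0.0
```

Emit:
step_arm:
  moves:
    - {"rx": 0, "ry": 0, "rz": 0, "dx": 0.5, "dy": 0, "dz": 20, "gripper": 1}
    - {"rx": 0, "ry": 0, "rz": 0, "dx": 0, "dy": 0, "dz": 25, "gripper": 1}
    - {"rx": 0, "ry": 0, "rz": 0, "dx": 0, "dy": 0, "dz": 14, "gripper": 1}
    - {"rx": 0, "ry": 0, "rz": 0, "dx": 0, "dy": 0, "dz": 2, "gripper": 0.3}
    - {"rx": 0, "ry": 0, "rz": 0, "dx": 0, "dy": 0, "dz": 0, "gripper": 0}
    - {"rx": 0, "ry": 0, "rz": 0, "dx": 0, "dy": 0, "dz": 0, "gripper": -1}
    - {"rx": 0, "ry": 0, "rz": 0, "dx": 0, "dy": 0, "dz": 0, "gripper": -1}
    - {"rx": 0, "ry": 0, "rz": 0, "dx": 0, "dy": 0, "dz": 0, "gripper": -1}

```text
clock: 13.4
tcp_pos: [0.4528, 0.102, 0.1647]
orientation: [2.57, 1.807, 0.003]
contact_force: [0.6, -0.7, 5.6]
grip_width: 0.0283
gripper_force: 69.3
```

```bash
python3 go.py 452 101.4 164 -19.6
```

```text
turn [ 0.1 -0.1 -0.2] shift now [-0.9 -0.6  0.7] after turn [-0.9 -0.6  0.7]
t 13.4 j [-0.84  0.28  0.57  2.16 -0.21  0.76 -0.48] F [ 0.6 -0.7  5.6] w 28.3 69.33362245559692
```

Emit:
step_arm:
  moves:
    - {"rx": 0, "ry": 0, "rz": 0, "dx": 0, "dy": 0, "dz": -10, "gripper": -1}
    - {"rx": 0, "ry": 0, "rz": 0, "dx": 0, "dy": 0, "dz": -25, "gripper": -1}
    - {"rx": 0, "ry": 0, "rz": 0, "dx": 0, "dy": 0, "dz": -30, "gripper": -1}
    - {"rx": 0, "ry": 0, "rz": 0, "dx": 0, "dy": 0, "dz": -15, "gripper": -1}
    - {"rx": 0, "ry": 0, "rz": -8, "dx": 0, "dy": 0, "dz": 0, "gripper": -1}
    - {"rx": 0, "ry": 0, "rz": -8, "dx": 0, "dy": 0, "dz": 0, "gripper": -1}
    - {"rx": 0, "ry": 0, "rz": -7.6, "dx": 0, "dy": 0, "dz": 0, "gripper": -1}
    - {"rx": 0, "ry": 0, "rz": 0, "dx": 0, "dy": 0, "dz": 0, "gripper": -1}

```text
clock: 14.4
tcp_pos: [0.4514, 0.1019, 0.2435]
orientation: [-2.147, -2.293, 0.001]
contact_force: [-0.3, 0.5, -2.0]
grip_width: 0.0282
gripper_force: 69.3
```

```bash
python3 go.py 533 -129 244.7 3.97
```

```text
turn [-0.   0.  -0.2] shift now [-235.8   66.3   -1.2] after turn [-236.    65.4   -1.2]
t 14.4 j [-0.86  0.14  0.56  2.08 -0.09  0.94 -0.19] F [-0.3  0.5 -2. ] w 28.2 69.27962064743042
```

Emit:
step_arm:
  moves:
    - {"rx": 0, "ry": 0, "rz": -0.2, "dx": -16, "dy": 4, "dz": 0, "gripper": -1}
    - {"rx": 0, "ry": 0, "rz": 0, "dx": -34, "dy": 10, "dz": 0, "gripper": -1}
    - {"rx": 0, "ry": 0, "rz": 0, "dx": -34, "dy": 10, "dz": 0, "gripper": -1}
    - {"rx": 0, "ry": 0, "rz": 0, "dx": -34, "dy": 10, "dz": 0, "gripper": -1}
    - {"rx": 0, "ry": 0, "rz": 0, "dx": -34, "dy": 10, "dz": 0, "gripper": -1}
    - {"rx": 0, "ry": 0, "rz": 0, "dx": -34, "dy": 10, "dz": -1, "gripper": -1}
    - {"rx": 0, "ry": 0, "rz": 0, "dx": -34, "dy": 10, "dz": 0, "gripper": -1}
    - {"rx": 0, "ry": 0, "rz": 0, "dx": -16, "dy": 3, "dz": 0, "gripper": -1}
    - {"rx": 0, "ry": 0, "rz": 0, "dx": 0, "dy": 0, "dz": 0, "gripper": -1}

```text
clock: 15.52
tcp_pos: [0.5348, -0.1294, 0.2445]
orientation: [-2.145, -2.294, 0.001]
contact_force: [-0.9, -0.2, -1.6]
grip_width: 0.0283
gripper_force: 69.3
```

```bash
python3 hk.py; python3 go.py 533 -129 244.7 3.97
```

```text
hook frame x,y,z 1.9 179.7 69.5 F [-0.9 -0.2 -1.6] w 28.3 t 15.525 rot [-2.145e+00 -2.294e+00  1.000e-03]
turn [-0.   0.  -0.1] shift now [ 0.5 -1.8 -0.2] after turn [ 0.5 -1.8 -0.2]
t 15.525 j [-0.42  0.33  0.67  1.9  -0.24  1.    0.43] F [-0.9 -0.2 -1.6] w 28.3 69.30134654045105
```

Emit:
step_arm:
  moves:
    - {"rx": 0, "ry": 0, "rz": 0, "dx": -10, "dy": -1.9, "dz": 0, "gripper": -1}
    - {"rx": 0, "ry": 0, "rz": 0, "dx": -24, "dy": 0, "dz": 0, "gripper": -1}
    - {"rx": 0, "ry": 0, "rz": 0, "dx": -24, "dy": 0, "dz": 0, "gripper": -1}
    - {"rx": 0, "ry": 0, "rz": 0, "dx": -20, "dy": 0, "dz": 0, "gripper": -1}
    - {"rx": 0, "ry": 0, "rz": 0, "dx": -20, "dy": 0, "dz": 0, "gripper": -1}
    - {"rx": 0, "ry": 0, "rz": 0, "dx": -18, "dy": 0, "dz": 0, "gripper": -1}
    - {"rx": 0, "ry": 0, "rz": 0, "dx": 0, "dy": 0, "dz": 0, "gripper": -1}

```text
clock: 16.4
tcp_pos: [0.541, -0.2457, 0.2449]
orientation: [2.144, 2.296, -0.001]
contact_force: [0.6, -0.6, -2.2]
grip_width: 0.0285
gripper_force: 69.3
```

```bash
python3 hk.py
```

```text
hook frame x,y,z 0.0 63.2 69.9 F [ 0.6 -0.6 -2.2] w 28.5 t 16.4 rot [ 2.144e+00  2.296e+00 -1.000e-03]
```

Emit:
step_arm:
  moves:
    - {"rx": 0, "ry": 0, "rz": 0, "dx": -12, "dy": 0, "dz": 0, "gripper": -1}
    - {"rx": 0, "ry": 0, "rz": 0, "dx": -14, "dy": 0, "dz": 0, "gripper": -1}
    - {"rx": 0, "ry": 0, "rz": 0, "dx": -10, "dy": 0, "dz": 6, "gripper": -1}
    - {"rx": 0, "ry": 0, "rz": 0, "dx": -5, "dy": 0, "dz": 8, "gripper": -1}
    - {"rx": 0, "ry": 0, "rz": 0, "dx": 0, "dy": 0, "dz": 8, "gripper": -1}
    - {"rx": 0, "ry": 0, "rz": 0, "dx": 0, "dy": 0, "dz": 0, "gripper": -1}

```text
clock: 17.15
tcp_pos: [0.5441, -0.285, 0.2219]
orientation: [-2.141, -2.298, 0.001]
contact_force: [0.3, -0.7, -0.4]
grip_width: 0.0284
gripper_force: 69.4
```

```bash
python3 hk.py
```

```text
hook frame x,y,z 0.3 23.8 46.9 F [ 0.3 -0.7 -0.4] w 28.4 t 17.15 rot [-2.141e+00 -2.298e+00  1.000e-03]
```

Emit:
step_arm:
  moves:
    - {"rx": 0, "ry": 0, "rz": 0, "dx": -3, "dy": 0, "dz": 0, "gripper": -1}
    - {"rx": 0, "ry": 0, "rz": 0, "dx": 0, "dy": 0, "dz": 3, "gripper": -1}
    - {"rx": 0, "ry": 0, "rz": 0, "dx": 0, "dy": 0, "dz": 0.5, "gripper": -1}
    - {"rx": 0, "ry": 0, "rz": 0, "dx": 0, "dy": 0, "dz": 0, "gripper": -0.1}
    - {"rx": 0, "ry": 0, "rz": 0, "dx": 0, "dy": 0, "dz": 0, "gripper": 0.2}
    - {"rx": 0, "ry": 0, "rz": 0, "dx": 0, "dy": 0, "dz": 0, "gripper": 0.5}
    - {"rx": 0, "ry": 0, "rz": 0, "dx": 0, "dy": 0, "dz": 0, "gripper": 1}
    - {"rx": 0, "ry": 0, "rz": 0, "dx": 0, "dy": 0, "dz": 0, "gripper": 1}
    - {"rx": 0, "ry": 0, "rz": 0, "dx": 0, "dy": 0, "dz": 0, "gripper": 1}

```text
clock: 18.27
tcp_pos: [0.5445, -0.2885, 0.2192]
orientation: [-2.142, -2.298, 0.0]
contact_force: [0.5, -0.6, -0.2]
grip_width: 0.0854
gripper_force: 0.0
```

```bash
python3 hk.py
```

```text
hook frame x,y,z 0.5 20.3 44.2 F [ 0.5 -0.6 -0.2] w 85.4 t 18.275 rot [-2.142 -2.298  0.   ]
```

Emit:
step_arm:
  moves:
    - {"rx": 0, "ry": 0, "rz": 0, "dx": 0, "dy": 0, "dz": -20, "gripper": 1}
    - {"rx": 0, "ry": 0, "rz": 0, "dx": 0, "dy": 0, "dz": -35, "gripper": 1}
    - {"rx": 0, "ry": 0, "rz": 0, "dx": 0, "dy": 0, "dz": -20, "gripper": 1}
    - {"rx": 0, "ry": 0, "rz": 0, "dx": 40, "dy": 0, "dz": 0, "gripper": 1}
    - {"rx": 0, "ry": 0, "rz": 0, "dx": 50, "dy": 5, "dz": 0, "gripper": 1}
    - {"rx": 0, "ry": 0, "rz": 0, "dx": 50, "dy": 15, "dz": 0, "gripper": 1}
    - {"rx": 0, "ry": 0, "rz": 0, "dx": 50, "dy": 15, "dz": 0, "gripper": 1}
    - {"rx": 0, "ry": 0, "rz": 0, "dx": 50, "dy": 15, "dz": 0, "gripper": 1}
    - {"rx": 0, "ry": 0, "rz": 0, "dx": 50, "dy": 15, "dz": 0, "gripper": 1}
    - {"rx": 0, "ry": 0, "rz": 0, "dx": 50, "dy": 15, "dz": 0, "gripper": 1}
    - {"rx": 0, "ry": 0, "rz": 0, "dx": 50, "dy": 10, "dz": 0, "gripper": 1}
    - {"rx": 0, "ry": 0, "rz": -6.7, "dx": 30, "dy": 5, "dz": 0, "gripper": 1}
    - {"rx": 0, "ry": 0, "rz": -6.7, "dx": 0, "dy": 0, "dz": 20, "gripper": 1}
    - {"rx": 0, "ry": 0, "rz": 0, "dx": 0, "dy": 0, "dz": 30, "gripper": 1}
    - {"rx": 0, "ry": 0, "rz": 0, "dx": 0, "dy": 0, "dz": 0, "gripper": 1}

```text
clock: 20.15
tcp_pos: [0.6088, 0.1369, 0.2436]
orientation: [-1.859, -2.531, 0.004]
contact_force: [0.3, 0.1, 0.9]
grip_width: 0.0855
gripper_force: 0.0
```

```bash
python3 go.py 610.7 150 152 17.36; python3 - <<'E'
from h import *
# hung guards: wing-tip edges by colour, top view, compared with expected pose
h=np.array([545.4,-308.8])/1000;a=np.radians(3.97);e=lambda y:(h[0]-y*np.sin(a)/1000,h[1]+y*np.cos(a)/1000,a)
b=r.grab_frame("top");cv2.imwrite("pics/top_m.png",b);hsv=cv2.cvtColor(b,cv2.COLOR_BGR2HSV)[140:240,330:420]
m=cv2.inRange(hsv,(80,90,60),(95,255,255));v,u=np.nonzero(m);print("teal px u",u.min()+330,u.max()+330,"v",v.min()+140,v.max()+140,len(u))
print("expected",proj("top",world(e(20.3),[(48,50,139),(-48,50,139),(48,-3,139),(-48,-3,139),(48,50,55),(-48,50,55),(0,0,225)])).round(1).tolist())
E
```

```text
turn [-0.2  0.   0.1] shift now [11.9  6.  91.6] after turn [11.9  5.7 91.6]
t 20.15 j [-0.71  0.44  0.53  1.72 -0.25  1.05  0.2 ] F [0.3 0.1 0.9] w 85.5 0.0
teal px u 348 384 v 157 198 608
expected [[350.1, 160.2], [355.6, 196.3], [370.5, 158.0], [376.3, 194.1], [343.3, 168.1], [348.2, 201.5], [382.6, 167.8]]
```

Emit:
step_arm:
  moves:
    - {"rx": 0, "ry": 0, "rz": 0, "dx": 12, "dy": 5.8, "dz": 0, "gripper": 1}
    - {"rx": 0, "ry": 0, "rz": 0, "dx": 0, "dy": 0, "dz": 30, "gripper": 1}
    - {"rx": 0, "ry": 0, "rz": 0, "dx": 0, "dy": 0, "dz": 0, "gripper": 1}

```text
clock: 20.58
tcp_pos: [0.611, 0.1514, 0.2137]
orientation: [-1.857, -2.532, 0.003]
contact_force: [-0.1, -0.3, 0.0]
grip_width: 0.0853
gripper_force: 0.0
```

```bash
python3 go.py 610.7 150 152 17.36; python3 - <<'E'
from h import *
b=cv2.imread("pics/top0raw.png");hsv=cv2.cvtColor(b,cv2.COLOR_BGR2HSV)[70:140,205:260]
v,u=np.nonzero(cv2.inRange(hsv,(105,150,100),(125,255,255)));p=np.array([u.mean()+205,v.mean()+70]);c=C["top"]
R=cv2.Rodrigues(c["rvec"])[0];cam=-R.T@np.ravel(c["tvec"]);d=R.T@np.linalg.inv(c["mtx"])@[*p,1];print("bottle",p,(cam+d*(.175-cam[2])/d[2]).round(3))
E
```

```text
turn [-0.1 -0.   0.1] shift now [-1.3 -0.6 61.7] after turn [-1.3 -0.7 61.7]
t 20.575 j [-0.71  0.48  0.51  1.73 -0.27  1.    0.2 ] F [-0.1 -0.3  0. ] w 85.3 0.0
bottle [227.61188811  78.43356643] [0.814 0.077 0.175]
```

Bottle well clear. Moving down onto the amber guard's tab.

Emit:
step_arm:
  moves:
    - {"rx": 0, "ry": 0, "rz": 0, "dx": -1.2, "dy": -0.5, "dz": 20, "gripper": 1}
    - {"rx": 0, "ry": 0, "rz": 0, "dx": 0, "dy": 0, "dz": 25, "gripper": 1}
    - {"rx": 0, "ry": 0, "rz": 0, "dx": 0, "dy": 0, "dz": 15, "gripper": 1}
    - {"rx": 0, "ry": 0, "rz": 0, "dx": 0, "dy": 0, "dz": 2, "gripper": 0.4}
    - {"rx": 0, "ry": 0, "rz": 0, "dx": 0, "dy": 0, "dz": 0, "gripper": 0.1}
    - {"rx": 0, "ry": 0, "rz": 0, "dx": 0, "dy": 0, "dz": 0, "gripper": -1}
    - {"rx": 0, "ry": 0, "rz": 0, "dx": 0, "dy": 0, "dz": 0, "gripper": -1}
    - {"rx": 0, "ry": 0, "rz": 0, "dx": 0, "dy": 0, "dz": 0, "gripper": -1}

```text
clock: 21.58
tcp_pos: [0.6122, 0.149, 0.1536]
orientation: [1.859, 2.531, 0.002]
contact_force: [-0.9, -1.3, 6.2]
grip_width: 0.0366
gripper_force: 70.3
```

```bash
python3 go.py 610.7 150 152 17.36
```

```text
turn [ 0.1 -0.   0.1] shift now [ 1.5 -1.2  1.6] after turn [ 1.5 -1.2  1.6]
t 21.575 j [-0.68  0.55  0.48  1.78 -0.31  0.89  0.24] F [-0.9 -1.3  6.2] w 36.6 70.32222747802734
```

Emit:
step_arm:
  moves:
    - {"rx": 0, "ry": 0, "rz": 0, "dx": 0, "dy": 0, "dz": -10, "gripper": -1}
    - {"rx": 0, "ry": 0, "rz": 0, "dx": 0, "dy": 0, "dz": -25, "gripper": -1}
    - {"rx": 0, "ry": 0, "rz": 0, "dx": 0, "dy": 0, "dz": -30, "gripper": -1}
    - {"rx": 0, "ry": 0, "rz": 0, "dx": 0, "dy": 0, "dz": -20, "gripper": -1}
    - {"rx": 0, "ry": 0, "rz": 6.7, "dx": 0, "dy": 0, "dz": -7, "gripper": -1}
    - {"rx": 0, "ry": 0, "rz": 6.7, "dx": 0, "dy": 0, "dz": 0, "gripper": -1}
    - {"rx": 0, "ry": 0, "rz": 0, "dx": 0, "dy": 0, "dz": 0, "gripper": -1}

```text
clock: 22.45
tcp_pos: [0.6116, 0.1492, 0.2448]
orientation: [2.141, 2.299, 0.0]
contact_force: [-0.8, 0.1, -0.4]
grip_width: 0.0367
gripper_force: 70.0
```

```bash
python3 go.py 533 -129 245.6 3.97
```

```text
turn [ 0.  -0.   0.1] shift now [-271.9  -98.2   -0.9] after turn [-272.1  -97.6   -0.8]
t 22.45 j [-0.76  0.46  0.58  1.71 -0.28  1.06 -0.02] F [-0.8  0.1 -0.4] w 36.7 70.04321694374084
```

Emit:
step_arm:
  moves:
    - {"rx": 0, "ry": 0, "rz": 0, "dx": -16, "dy": -6, "dz": 0, "gripper": -1}
    - {"rx": 0, "ry": 0, "rz": 0, "dx": -34, "dy": -12, "dz": 0, "gripper": -1}
    - {"rx": 0, "ry": 0, "rz": 0, "dx": -34, "dy": -12, "dz": 0, "gripper": -1}
    - {"rx": 0, "ry": 0, "rz": 0, "dx": -34, "dy": -12, "dz": 0, "gripper": -1}
    - {"rx": 0, "ry": 0, "rz": 0, "dx": -34, "dy": -12, "dz": 0, "gripper": -1}
    - {"rx": 0, "ry": 0, "rz": 0, "dx": -34, "dy": -13, "dz": 0, "gripper": -1}
    - {"rx": 0, "ry": 0, "rz": 0, "dx": -34, "dy": -13, "dz": 0, "gripper": -1}
    - {"rx": 0, "ry": 0, "rz": 0, "dx": -34, "dy": -12, "dz": 0, "gripper": -1}
    - {"rx": 0, "ry": 0, "rz": 0, "dx": -18, "dy": -6, "dz": 0, "gripper": -1}
    - {"rx": 0, "ry": 0, "rz": 0, "dx": 0, "dy": 0, "dz": 0, "gripper": -1}

```text
clock: 23.7
tcp_pos: [0.5323, -0.1307, 0.2444]
orientation: [2.145, 2.295, 0.0]
contact_force: [0.5, -0.3, -1.0]
grip_width: 0.0365
gripper_force: 70.0
```

```bash
python3 hk.py;python3 go.py 533 -129 245.6 3.97
```

```text
hook frame x,y,z -0.7 178.6 69.4 F [ 0.5 -0.3 -1. ] w 36.5 t 23.7 rot [2.145 2.295 0.   ]
turn [ 0.   0.  -0.1] shift now [ 1.7  0.8 -1.2] after turn [ 1.7  0.8 -1.2]
t 23.7 j [-0.41  0.32  0.67  1.9  -0.24  0.99  0.43] F [ 0.5 -0.3 -1. ] w 36.5 70.01138091087341
```

Emit:
step_arm:
  moves:
    - {"rx": 0, "ry": 0, "rz": 0, "dx": -12, "dy": 0.7, "dz": -1, "gripper": -1}
    - {"rx": 0, "ry": 0, "rz": 0, "dx": -24, "dy": 0, "dz": 0, "gripper": -1}
    - {"rx": 0, "ry": 0, "rz": 0, "dx": -24, "dy": 0, "dz": 0, "gripper": -1}
    - {"rx": 0, "ry": 0, "rz": 0, "dx": -22, "dy": 0, "dz": 0, "gripper": -1}
    - {"rx": 0, "ry": 0, "rz": 0, "dx": -20, "dy": 0, "dz": 0, "gripper": -1}
    - {"rx": 0, "ry": 0, "rz": 0, "dx": 0, "dy": 0, "dz": 0, "gripper": -1}

```text
clock: 24.45
tcp_pos: [0.5411, -0.2318, 0.2452]
orientation: [2.143, 2.297, -0.001]
contact_force: [-0.2, 0.3, -1.0]
grip_width: 0.0365
gripper_force: 70.1
```

```bash
python3 hk.py
```

```text
hook frame x,y,z 1.0 77.1 70.2 F [-0.2  0.3 -1. ] w 36.5 t 24.45 rot [ 2.143e+00  2.297e+00 -1.000e-03]
```

Emit:
step_arm:
  moves:
    - {"rx": 0, "ry": 0, "rz": 0, "dx": -12, "dy": -0.5, "dz": 0, "gripper": -1}
    - {"rx": 0, "ry": 0, "rz": 0, "dx": -14, "dy": 0, "dz": 0, "gripper": -1}
    - {"rx": 0, "ry": 0, "rz": 0, "dx": -12, "dy": 0, "dz": 5, "gripper": -1}
    - {"rx": 0, "ry": 0, "rz": 0, "dx": -6, "dy": 0, "dz": 8, "gripper": -1}
    - {"rx": 0, "ry": 0, "rz": 0, "dx": 0, "dy": 0, "dz": 8, "gripper": -1}
    - {"rx": 0, "ry": 0, "rz": 0, "dx": 0, "dy": 0, "dz": 0, "gripper": -1}

```text
clock: 25.2
tcp_pos: [0.5433, -0.2745, 0.2236]
orientation: [-2.141, -2.298, 0.0]
contact_force: [-0.5, 0.8, -0.9]
grip_width: 0.0361
gripper_force: 70.2
```

```bash
python3 hk.py
```

```text
hook frame x,y,z 0.3 34.4 48.6 F [-0.5  0.8 -0.9] w 36.1 t 25.2 rot [-2.141 -2.298  0.   ]
```

Emit:
step_arm:
  moves:
    - {"rx": 0, "ry": 0, "rz": 0, "dx": -1.5, "dy": 0, "dz": 0, "gripper": -1}
    - {"rx": 0, "ry": 0, "rz": 0, "dx": 0, "dy": 0, "dz": 3, "gripper": -1}
    - {"rx": 0, "ry": 0, "rz": 0, "dx": 0, "dy": 0, "dz": 0.5, "gripper": -1}
    - {"rx": 0, "ry": 0, "rz": 0, "dx": 0, "dy": 0, "dz": 0, "gripper": 0.1}
    - {"rx": 0, "ry": 0, "rz": 0, "dx": 0, "dy": 0, "dz": 0, "gripper": 0.3}
    - {"rx": 0, "ry": 0, "rz": 0, "dx": 0, "dy": 0, "dz": 0, "gripper": 0.6}
    - {"rx": 0, "ry": 0, "rz": 0, "dx": 0, "dy": 0, "dz": 0, "gripper": 1}
    - {"rx": 0, "ry": 0, "rz": 0, "dx": 0, "dy": 0, "dz": 0, "gripper": 1}
    - {"rx": 0, "ry": 0, "rz": 0, "dx": 0, "dy": 0, "dz": 0, "gripper": 1}

```text
clock: 26.32
tcp_pos: [0.5435, -0.2763, 0.2207]
orientation: [-2.142, -2.298, 0.0]
contact_force: [-0.1, -1.2, -0.2]
grip_width: 0.0854
gripper_force: 0.0
```

```bash
python3 hk.py
```

```text
hook frame x,y,z 0.3 32.6 45.7 F [-0.1 -1.2 -0.2] w 85.4 t 26.325 rot [-2.142 -2.298  0.   ]
```

Retreat upward and away so both cameras see the stand.

Emit:
step_arm:
  moves:
    - {"rx": 0, "ry": 0, "rz": 0, "dx": 0, "dy": 0, "dz": -20, "gripper": 1}
    - {"rx": 0, "ry": 0, "rz": 0, "dx": 0, "dy": 0, "dz": -35, "gripper": 1}
    - {"rx": 0, "ry": 0, "rz": 0, "dx": 0, "dy": 0, "dz": -30, "gripper": 1}
    - {"rx": 0, "ry": 0, "rz": 0, "dx": 40, "dy": 0, "dz": 0, "gripper": 1}
    - {"rx": 0, "ry": 0, "rz": 0, "dx": 50, "dy": -10, "dz": 0, "gripper": 1}
    - {"rx": 0, "ry": 0, "rz": 0, "dx": 50, "dy": -20, "dz": 0, "gripper": 1}
    - {"rx": 0, "ry": 0, "rz": 0, "dx": 50, "dy": -20, "dz": 0, "gripper": 1}
    - {"rx": 0, "ry": 0, "rz": 0, "dx": 50, "dy": -20, "dz": 0, "gripper": 1}
    - {"rx": 0, "ry": 0, "rz": 0, "dx": 50, "dy": -20, "dz": 0, "gripper": 1}
    - {"rx": 0, "ry": 0, "rz": 0, "dx": 50, "dy": 0, "dz": 0, "gripper": 1}
    - {"rx": 0, "ry": 0, "rz": 0, "dx": 50, "dy": 0, "dz": 0, "gripper": 1}
    - {"rx": 0, "ry": 0, "rz": 0, "dx": 40, "dy": 0, "dz": 0, "gripper": 1}
    - {"rx": 0, "ry": 0, "rz": 0, "dx": 0, "dy": 0, "dz": 0, "gripper": 1}

```text
clock: 27.95
tcp_pos: [0.4235, 0.1492, 0.307]
orientation: [2.136, 2.303, 0.003]
contact_force: [0.3, -0.3, 0.4]
grip_width: 0.0858
gripper_force: 0.0
```

```bash
python3 -c "
from h import *
look('final',(225,85,290,180),(335,135,403,230))"
```

```text
(no output)
```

View pics/final.png

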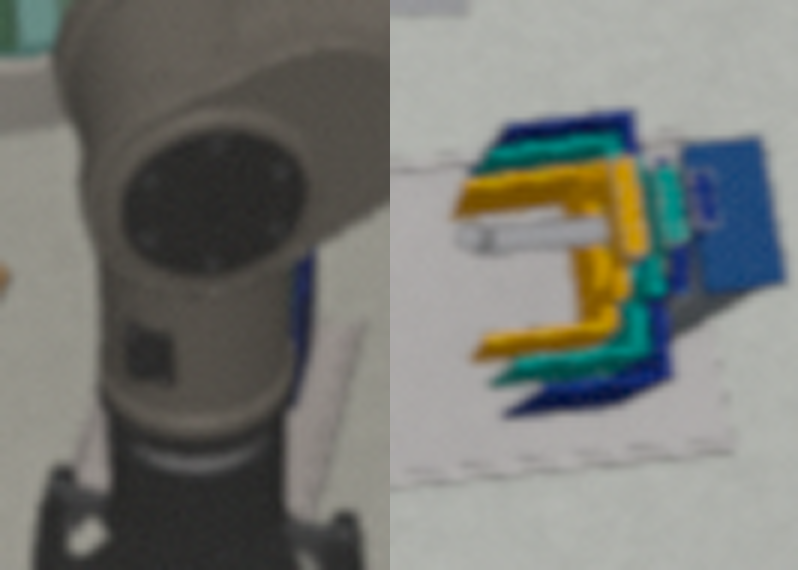

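The final top crop shows all three nested on the hook: blue tab (706,197), teal (668,205), amber (625,212), about 15–17 mm apart, wings outward and square. I'm handing in.

```bash
python3 -c "
from bench import r
print(r.hand_in())"
```

```text
the job is handed in; nothing more can be done
None
```

All three guards hang nested on the hook in order (large, medium, small), wings outward and each close to the one behind; I handed the job in after about 28 s of the 72 s, and `hand_in` returned no verdict.

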